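# Refit the drilled carrier on the bent brush-stand rod

### The arm

A 7-joint arm with a two-finger parallel gripper is mounted at the origin on the work surface. World frame = base frame: x ahead of the robot, y to its left, z up, the work surface at z = 0. Lengths are in mm, angles in rad, forces in N, time in s.
With the tool pointing down it reaches from about 400 to 875 mm from the base axis. Payload 19.3 kg.
Tool frame: the origin (TCP) lies between the finger pads; the fingertips stand 11 mm ahead of it and the grasp point (between the pads) lies 8 mm behind it; z points along the fingers, y is the line along which they close (so a half turn about z gives the same grasp; the last joint's range is limited). The gripper opens to 85 mm and grips with 20 to 120 N. Pads are 22 mm wide; open, the fingers measure 114 mm over their backs; the gripper's body (76 mm by 85 mm) begins 54 mm behind the grasp point. The pads swing forward as they close: fully open they stand 13 mm farther back than shut.
Start: joints at [-1.316, 0.521, -0.036, 1.599, 0.021, 1.021, -0.113], TCP at [199.468, 592.307, 242.291] pointing down, gripper open.
Joint ranges: [-2.91, 2.91], [-0.3, 2.13], [-1.5, 1.42], [0.17, 2.43], [-1.26, 4.41], [0.16, 1.93], [-2.52, 2.52]. Speed limits (rad/s): [1.89, 1.89, 2.39, 2.39, 3.01, 3.01, 3.01].

### API

Orientations are given as a unit quaternion [w, x, y, z].
In Python, from workcell import bot gives the robot as it stands.
- The arm moves only by the shell command python3 shift.py 'ROWS'. ROWS is a JSON list of rows, 1 to 5 of them, each of 7 numbers: dx, dy, dz in mm, then a rotation vector rx, ry, rz in rad, then the opening from 0.0 (shut) to 1.0 (fully open); each row is the pose to reach, as a shift and turn from the pose commanded when the command began, along the tool's axes at that moment; what a row does not reach only later rows make up. A row lasts 1/8 s, in which the tool goes at most 62.5 mm and 0.188 rad, less where a joint would pass 70% of its speed; a pose out of reach is approached as far as the arm can. The fingers move at their own pace and stop on an object; the grip force is fixed at half the most. Time passes only in rows, so rows that do not move let the fingers close. It prints the time, the measured TCP pose, the force, the opening and the grip force at its end.
- bot.get_state(): the state, without advancing time (a new reading comes with each control period).
- bot.capture(name): name is "scene" or "side" or "wrist"; returns a dict with "img" (400x640x3 uint8, red, green, blue), "intrinsics" (3x3 intrinsics, pixels), "T" (4x4, takes a point from camera to world coordinates); the wrist camera has in their place "hand_eye" (4x4, takes a point from camera to tool coordinates, whose origin is the TCP and whose axes are the flange's). Camera axes: x right, y down, z forward; pixel columns grow to the right and rows downward; lengths in mm; the calibration is good to about 2 mm. A picture is of the moment at which its call begins: read the wrist's pose just before it. There is no depth.
- bot.sign_off(): hands the job in; it is judged then, once.
The state is a dict: "clock": time; "joints": joint angles; "joint_velocities": joint speeds; "joint_torque": joint torques, N m; "tcp_pos": TCP position; "tcp_rot": TCP orientation; "contact_force": force on the tool from outside, world axes, zero at the start; "wrist_torque": the same for the moment, N m; "width": opening from 0.0 (shut) to 1.0 (fully open); "grip_force": force on a finger pad.
Only numpy, scipy, OpenCV 4.12 (cv2) and the standard library are available. Lean on these libraries where they do the work, as an engineer would, in place of code of your own. Each camera call takes 0.05 s, during which the arm holds its last target. There are 200 camera calls.

### The job

Beside the microtome stands a bent steel rod with a raised free end, fixed to the bench; someone has clamped it pointing a little to one side of its base, so find where its end really is. Take the drilled aluminium block (not the solid one), thread it onto the raised end with its tall lower part hanging down, and slide it gently along the rod and round the bend, without forcing it, until it is fully home against the shoulder on the level part. Let go of it there and leave everything else where it is.

Things in the scene. Friction and masses are not known exactly. Their poses are not given: they have to be found in the camera images.
- stand: White base plate (150 x 110 x 14 mm, centre x = -135 mm), fixed to the bench, of a bent steel rod. The rod, 15 mm in diameter, stands in a dark socket at x = -155 and is clamped rigidly, turned about that vertical axis by an UNREPORTED angle up to 0.08 rad either way (tip up to 25 mm aside). x runs along the rod when straight, z up. Origin on the bench. The points below are for a rod not turned
- bend_end (a point): Point on the unturned rod's centreline where the bend ends: stand x = 96.4, y = 0, z = 135.1 mm. From stand x = 0, z = 100 mm to here the rod curves upwards by 40 degrees (0.698 rad) on an arc of 150 mm centreline radius; before it, the level part, z = 100 mm, runs from the shoulder to x = 0. Nothing rises above the rod
- raised (a point): Middle of the unturned rod's raised part, on its centreline, 40 mm from the tip. The raised part is straight, 80 mm long, from bend_end to tip, climbing at 40 degrees. This point's x axis points up along it to the free end; its y is the stand's y
- tip (a point): End of the unturned rod's raised centreline: stand x = 157.7, z = 186.5 mm; a round nose (radius 7.5 mm) goes 7.5 mm further. Nothing is beyond it. The true tip, after the turn about the socket's axis (312.7 mm away), must be felt with light touches from the sides, or seen
- shoulder (a point): Centre of the shoulder's face on the unturned rod, stand x = -120, z = 100 mm: a steel collar 28 mm in diameter, 12 mm long, fixed on the rod, which stops the carrier; its face looks along the rod to the free end
- carrier: The drilled block, bare aluminium, 60 mm long (x), 36 wide (y), 66 tall (z), 0.2 to 0.45 kg, standing on the bench. A straight round hole 20 mm in diameter (1.5 mm chamfers) runs right through along x, 48 mm above the underside; 8 mm of metal above and beside it, solid below. Either end may go first. Origin at the centre of its underside
- bore (a point): Middle of the hole's axis, 48 mm above the underside. Play is 5 mm across on the straight rod, about 2 mm in the bend: there the block must turn with the rod and this point run 1 to 2 mm to the inner (upper) side of the centreline. At home it is 30 mm from the shoulder's face and, hanging free, 2.5 mm below the centreline
- solid_block: bystander: a solid bare-aluminium block, lower and squarer than the carrier, 62 x 62 x 45 mm, with no hole; origin at the centre of its underside
- reagent_bottle: bystander: amber bottle, 60 mm across, 150 mm tall; origin at the centre of its underside
- jar: bystander: jar with a lid, 70 mm across, 85 mm tall; origin at the centre of its underside
- slide_box: bystander: flat white plastic box, 90 x 120 x 34 mm; origin at the centre of its underside
- cassettes: bystander: grey tray with four paper-white cassettes on it, 80 x 58 x 30 mm; origin at the centre of its underside
- beaker: bystander: white open cup, 70 mm across, 90 mm tall; origin at the centre of its underside
- brush: bystander: small brush 170 mm long lying flat; origin under its middle

How it is judged (in metres and radians):
On the way, in this order (a step that is already met when the one before it is completed fails the run):
1. the carrier is threaded on the raised part of the rod (distance between bore and raised below 0.045 m and angle between the x axis of carrier and the x axis of raised, either way round below 0.3 rad).
2. the carrier has come round the bend onto the level part (angle between the x axis of carrier and the x axis of stand, either way round below 0.23 rad and y of bore in the frame of stand between -0.012 and 0.012 m and z of bore in the frame of stand between 0.091 and 0.104 m and angle between carrier's own z axis and vertical below 0.35 rad and x of bore in the frame of stand below -0.03 m).
At the end, for the whole second after the job is handed in: The carrier hangs on the level part of the rod, released and at rest, lower part down (upright within 20 degrees), its hole along the rod and its end face within 3 mm of the shoulder (angle between the x axis of carrier and the x axis of stand, either way round below 0.23 rad and y of bore in the frame of stand between -0.012 and 0.012 m and z of bore in the frame of stand between 0.091 and 0.104 m and angle between carrier's own z axis and vertical below 0.35 rad and x of bore in the frame of stand between -0.094 and -0.087 m and linear speed of carrier below 0.02 m/s and contact force between the fingers and carrier below 0.1 N); the robot touches nothing.
It fails at once if the carrier is forced: more than 60 N between carrier and rod (contact force between carrier and stand above 60 N).
It fails at once if the robot presses on the stand with more than 40 N (contact force between the arm and stand above 40 N).
It fails at once if a bystander is moved by more than 30 mm (distance of any of solid_block, reagent_bottle, jar, slide_box, cassettes, beaker, brush from where it was at the start of the episode above 0.03 m).
It also fails if it takes over 67 s, if anything falls off the work surface, if the arm or the gripper's body presses on something with over 40 N, if the wrist force passes 120 N, or if a joint passes its speed limit or range.

## Working session

There is one attempt and no reset: what is moved stays moved. The work goes in short steps, Python scripts to look and compute and a shell command to move; the robot and the scene stay as the last step left them, time stands still between calls to the robot, and variables do not carry over. Pictures are saved under pics/ and viewed, at most 10 in all, crops included, and the job is handed in when it is done.

```bash
ls; mkdir -p pics
python3 - <<'E'
from workcell import bot
import cv2,numpy as np
s=bot.get_state();print(s)
for n in("scene","side"):
    c=bot.capture(n);cv2.imwrite(f"pics/{n}0.png",c["img"][:,:,::-1]);print(n,c["intrinsics"],c["T"])
    np.savez(f"{n}0.npz",img=c["img"],K=c["intrinsics"],T=c["T"])
E
```

```text
pics
shift.py
workcell.py
{'clock': 0.0, 'joints': array([-1.31620584,  0.52204019, -0.03633603,  1.60000615,  0.02118732,
        1.02115896, -0.11277747]), 'joint_velocities': array([ 8.20780227e-04,  1.04756870e-03, -6.07578739e-04, -7.05904568e-04,
       -1.32801538e-04,  9.71974777e-05, -1.36840050e-03]), 'joint_torque': array([-6.60499495e-06, -9.27099824e+01,  1.97992712e+00, -3.69918466e+01,
        1.77096936e-02,  8.40762426e-03, -4.14603835e-05]), 'tcp_pos': array([199.36135428, 591.98365655, 241.71000073]), 'tcp_rot': array([-6.19653447e-05,  1.61675769e-01,  9.86843741e-01, -6.10915984e-04]), 'contact_force': array([-0.4378012 , -0.20809721,  0.39041997]), 'wrist_torque': array([ 0.01119169,  0.01331667, -0.01480049]), 'grip_force': 0.0, 'width': 1.0013919842933228}
scene [[430.81003481   0.         315.99174293]
 [  0.         430.81003481 199.06048091]
 [  0.           0.           1.        ]] [[ 1.09967328e-01  8.14007331e-01 -5.70350113e-01  1.28018672e+03]
 [ 9.93932813e-01 -8.88019867e-02  6.48981499e-02 -1.38586081e+02]
 [ 2.17934660e-03 -5.74026369e-01 -8.18833914e-01  1.10224168e+03]
 [ 0.00000000e+00  0.00000000e+00  0.00000000e+00  1.00000000e+00]]
side [[484.29270045   0.         326.28215614]
 [  0.         484.29270045 194.97808408]
 [  0.           0.           1.        ]] [[ 9.86943464e-01 -1.32453106e-01  9.16448273e-02  4.88134043e+02]
 [-1.60284728e-01 -7.51656266e-01  6.39782513e-01 -8.64489006e+02]
 [-1.58557724e-02 -6.46118436e-01 -7.63072448e-01  1.11126539e+03]
 [ 0.00000000e+00  0.00000000e+00  0.00000000e+00  1.00000000e+00]]
```

View pics/scene0.png

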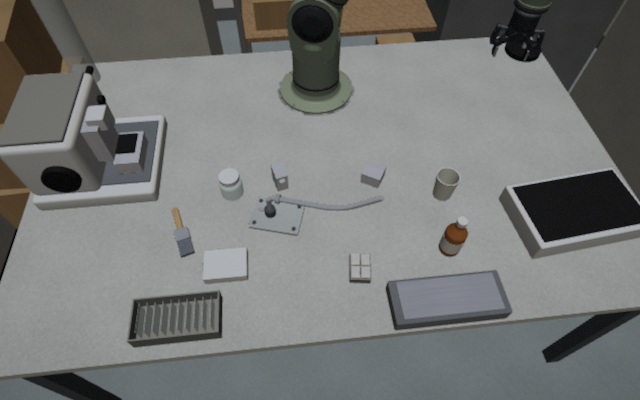

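View pics/side0.png

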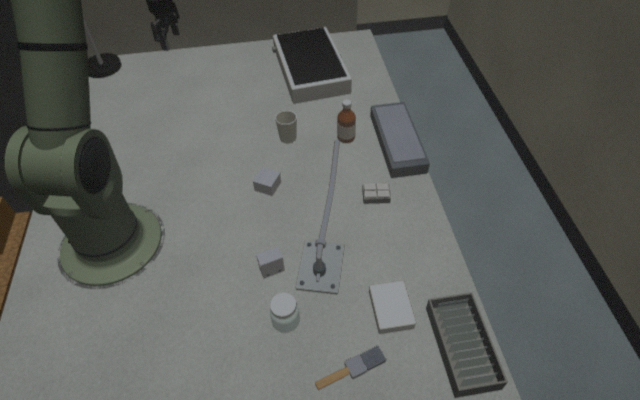

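Scene: stand plate at ~(278,215), drilled-block candidate at (280,175), other block (373,173), rod from (275,200) to the tip (381,199). Side: plate (321,266), blocks (270,262) and (267,180), tip (336,143). Next, crops.

Run:
```python
import cv2
a=cv2.imread("pics/scene0.png")[150:245,240:395];b=cv2.imread("pics/side0.png")[135:300,240:365]
a=cv2.resize(a,None,fx=5,fy=5,interpolation=cv2.INTER_CUBIC);cv2.imwrite("pics/ca.png",cv2.convertScaleAbs(a,alpha=1.4))
b=cv2.resize(b,None,fx=3.6,fy=3.6,interpolation=cv2.INTER_CUBIC);cv2.imwrite("pics/cb.png",cv2.convertScaleAbs(b,alpha=1.4))
```

```text
(no output)
```

View pics/ca.png

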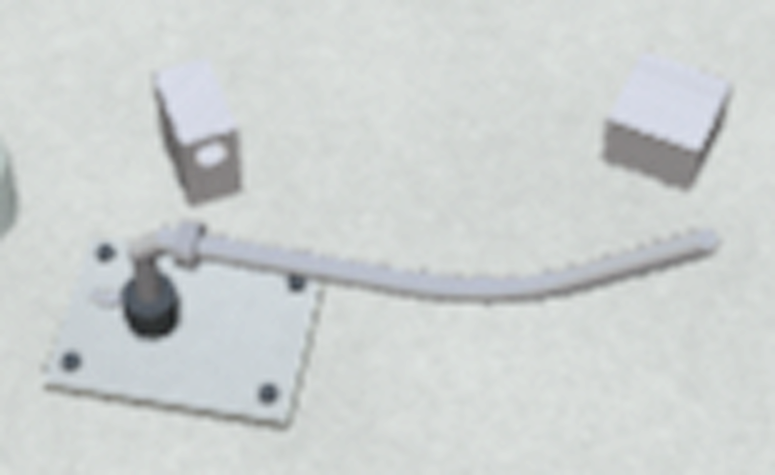

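View pics/cb.png

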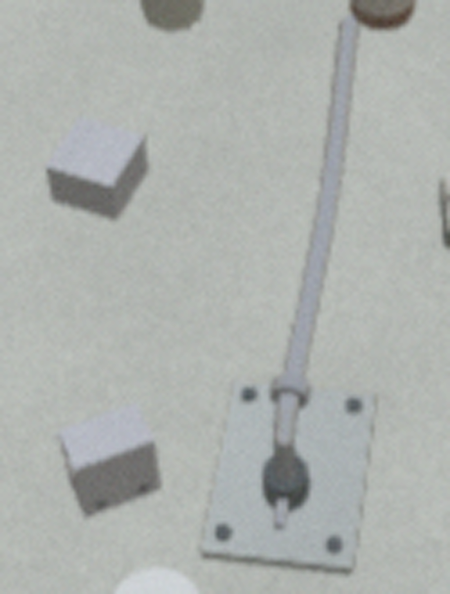

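The crops show the hole in the left block at scene pixel ~(282,181), so that is the carrier, lying lengthwise towards the camera. The plate has four screws, the collar is at ~(278,198) and the rod nose at ~(382,198).

```bash
cat > h.py <<'E'
import numpy as np
from scipy.spatial.transform import Rotation as R
def ray(K,T,uv):
    d=T[:3,:3]@np.linalg.solve(K,[uv[0],uv[1],1.]);return T[:3,3],d/np.linalg.norm(d)
def tri(rs):
    A=sum(np.eye(3)-np.outer(d,d) for o,d in rs);b=sum((np.eye(3)-np.outer(d,d))@o for o,d in rs)
    p=np.linalg.solve(A,b);return p,max(np.linalg.norm(np.cross(p-o,d)) for o,d in rs)
E
python3 - <<'E'
from h import *
s=np.load("scene0.npz");q=np.load("side0.npz")
def t(n,a,b):
    p,e=tri([ray(s["K"],s["T"],(240+(a[0]+.5)/5-.5,150+(a[1]+.5)/5-.5)),ray(q["K"],q["T"],(240+(b[0]+.5)/3.6-.5,135+(b[1]+.5)/3.6-.5))]);print(n,p.round(1),round(e,1));return p
d=[t("dot",a,b) for a,b in [((105,253),(223,532)),((297,283),(249,395)),((71,361),(334,544)),((268,394),(354,405))]]
c=[t("car",a,b) for a,b in [((155,75),(80,473)),((207,62),(60,437)),((240,128),(140,407)),((185,142),(157,443))]]
tip=t("tip",(712,240),(349,20));sh=t("sh",(193,243),(290,388));so=t("sock",(151,315),(287,475))
x=(d[1]-d[0]+d[3]-d[2]);print("stand ctr",np.mean(d,0),"yaw",np.arctan2(x[1],x[0]))
y=np.mean(c,0);v=c[2]-c[1]+c[3]-c[0];print("car",y,np.arctan2(v[1],v[0]),np.linalg.norm(c[2]-c[1]),np.linalg.norm(c[1]-c[0]))
v=tip-sh;print("rod yaw",np.arctan2(v[1],v[0]))
E
```

```text
dot [ 508.9 -223.3   13.5] 1.5
dot [ 543.5 -108.    12.3] 1.8
dot [ 585.5 -246.4   13.8] 1.7
dot [ 620.6 -131.7   13.4] 1.5
car [ 413.2 -185.1   61.7] 3.9
car [ 401.9 -151.4   58.1] 2.6
car [ 460.2 -135.7   60.6] 4.2
car [ 469.2 -169.8   62.7] 4.3
tip [658.2 103.9 186.7] 1.8
sh [ 568.4 -166.8   99.1] 1.7
sock [ 562.6 -194.5   25.4] 1.9
stand ctr [ 564.65217556 -177.34572937   13.24908071] yaw 1.2769090859155572
car [ 436.13306011 -160.51242087   60.77825138] 0.2653003838305355 60.494265717866476 35.7887803669578
rod yaw 1.2502412324841705
```

```bash
cat >> h.py <<'E'
S=np.array([558.9,-196.5]);PSI=1.2516
def rod(u,psi=PSI,S=S,lift=0.):
    """u = arclength along centreline from shoulder face (rod x -120). -> point, tool rotation"""
    x=-120+u;a=0
    if x<=0:p=(x,100.)
    elif x<=150*.698132:a=x/150;p=(150*np.sin(a),100+150*(1-np.cos(a)))
    else:
        a=.698132;l=x-150*a;p=(96.42+l*np.cos(a),135.09+l*np.sin(a))
    c,s=np.cos(psi),np.sin(psi);r=p[0]+155-lift*np.sin(a)
    P=np.array([S[0]+r*c,S[1]+r*s,p[1]+lift*np.cos(a)])
    return P,Rt(psi,a)
def Rt(yaw,a):  # tool x along yaw, z down, then pitched up by a
    c,s=np.cos(yaw),np.sin(yaw)
    return R.from_matrix(np.array([[c,s,0],[s,-c,0],[0,0,-1.]]).T)*R.from_rotvec([0,a,0])
def pose():
    from workcell import bot
    s=bot.get_state();q=s["tcp_rot"];return s["tcp_pos"],R.from_quat([q[1],q[2],q[3],q[0]]),s
def goal(tcp,Rg):
    p,Rc,s=pose();d=Rc.inv().apply(tcp-p);w=(Rc.inv()*Rg).as_rotvec()
    print("shift",d.round(1),w.round(3),"len",np.linalg.norm(d).round(1),"rot",np.linalg.norm(w).round(2),"t",round(s["clock"],2),"F",s["contact_force"].round(1));return d,w
def gbore(P,Rg): return goal(P+Rg.apply([0,0,-8])*-1,Rg)
E
python3 - <<'E'
from h import *
s=np.load("scene0.npz");q=np.load("side0.npz")
for n,z,a,b in [("bottle",150,(461,221),(347,103)),("beaker",90,(447,176),(287,119))]:
    for c,uv in((s,a),(q,b)):
        o,d=ray(c["K"],c["T"],uv);print(n,(o+d*(z-o[2])/d[2]).round())
L=120+150*.698132
for u in (L+80,L+80+55,L+40,30):print(u,rod(u)[0].round(1))
P,Rg=rod(L+80+55);gbore(P,Rg)
E
```

```text
bottle [727. 305. 150.]
bottle [727. 299. 150.]
beaker [534. 339.  90.]
beaker [538. 327.  90.]
304.71979999999996 [657.  100.4 186.5]
359.71979999999996 [670.2 140.4 221.9]
264.71979999999996 [647.4  71.3 160.8]
30 [ 579.3 -134.8  100. ]
shift [-590.3 -272.6   26.4] [-0.545  0.548  1.495] len 650.8 rot 1.68 t 0.1 F [-0.3 -0.2 -0.5]
```

```bash
R='[-590,-273,10,-0.545,0.548,1.495,1]'; python3 shift.py '[[-590,-273,10,-0.545,0.548,1.495,1],[-590,-273,10,-0.545,0.548,1.495,1],[-590,-273,10,-0.545,0.548,1.495,1],[-590,-273,10,-0.545,0.548,1.495,1],[-590,-273,10,-0.545,0.548,1.495,1]]'
python3 - <<'E'
from h import *
P,Rg=rod(359.7);gbore(P,Rg)
E
```

```text
clock: 0.72
tcp_pos: [427.8, 375.7, 237.6]
tcp_rot: [-0.122, 0.543, 0.814, 0.169]
contact_force: [1.3, 1.7, 0.7]
width: 1.0
grip_force: 0.0
shift [-295.4  140.9  -77.5] [-0.238  0.24   0.657] len 336.3 rot 0.74 t 0.72 F [1.3 1.7 0.7]
```

```bash
python3 shift.py '[[-295,141,-77,-0.238,0.24,0.657,1],[-295,141,-77,-0.238,0.24,0.657,1],[-295,141,-77,-0.238,0.24,0.657,1],[-295,141,-77,-0.238,0.24,0.657,1],[-295,141,-77,-0.238,0.24,0.657,1]]'
python3 - <<'E'
from h import *
P,Rg=rod(359.7);gbore(P,Rg);print(pose()[2]["joints"])
E
```

```text
clock: 1.35
tcp_pos: [655.2, 162.4, 216.7]
tcp_rot: [-0.201, 0.761, 0.551, 0.276]
contact_force: [0.6, 1.3, -0.0]
width: 1.003
grip_force: 0.0
shift [-9.1 21.2 -6.4] [-0.002  0.002  0.001] len 23.9 rot 0.0 t 1.35 F [ 0.6  1.3 -0. ]
[-0.04940475  0.59142957  0.00251445  1.7736597  -1.01320118  0.78672301
  0.3854531 ]
```

```bash
cat >> h.py <<'E'
def wcap(n):
    import cv2
    from workcell import bot
    p,Rc,_=pose();c=bot.capture("wrist");T=np.eye(4);T[:3,:3]=Rc.as_matrix();T[:3,3]=p;T=T@c["hand_eye"]
    np.savez(n+".npz",img=c["img"],K=c["intrinsics"],T=T);cv2.imwrite(f"pics/{n}.png",c["img"][:,:,::-1]);return c
E
python3 -c "
from h import *
c=wcap('w1');print(c['hand_eye'].round(3))
z=np.load('w1.npz')
for u in (304.7,264.7,230):
  q=z['K']@(z['T'][:3,:3].T@(rod(u)[0]-z['T'][:3,3]));print(u,q[:2]/q[2],q[2])"; python3 shift.py '[[-9,21,-6,0,0,0,1]]';python3 -c "
from h import *
wcap('w2')
z=np.load('w2.npz')
for u in (304.7,264.7,230):
  q=z['K']@(z['T'][:3,:3].T@(rod(u)[0]-z['T'][:3,3]));print(u,q[:2]/q[2],q[2])"
```

```text
[[-0.00000e+00 -9.66000e-01 -2.60000e-01  6.43420e+01]
 [ 1.00000e+00 -0.00000e+00 -1.00000e-03  1.01600e+00]
 [ 0.00000e+00 -2.60000e-01  9.66000e-01 -1.31723e+02]
 [ 0.00000e+00  0.00000e+00  0.00000e+00  1.00000e+00]]
304.7 [359.76085591 394.74459229] 146.73002573730622
264.7 [356.90082071 457.51772666] 157.18074473116323
230 [354.71100934 505.58053515] 166.24674345833424
clock: 1.52
tcp_pos: [671.7, 147.1, 215.5]
tcp_rot: [-0.2, 0.761, 0.553, 0.276]
contact_force: [0.6, 1.4, 1.2]
width: 1.001
grip_force: 0.0
304.7 [316.28664566 372.14668724] 149.6846440587044
264.7 [316.06495689 435.155186  ] 160.17558579008264
230 [315.89490016 483.48879794] 169.27647774205326
```

View pics/w1.png

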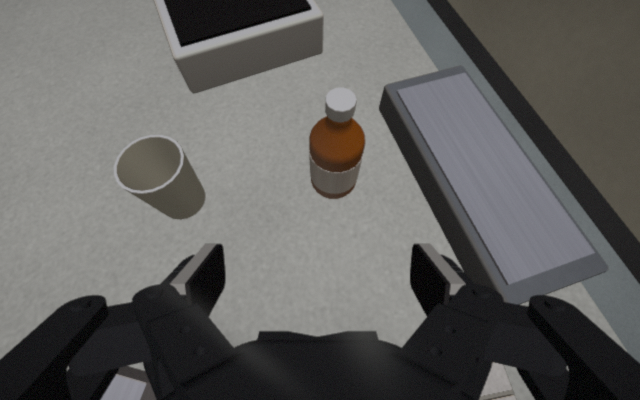

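The rod is hidden under the gripper in this view; the bottle (335,150) and beaker (160,180) are seen. I'll view the tip from above the bend on the way to the carrier.

```bash
python3 -c "
from h import *
goal(np.array([622,-4,300.]),Rt(PSI,0))"
```

```text
shift [ -66.7   -2.6 -165.8] [ 0.    -0.694  0.004] len 178.7 rot 0.69 t 1.57 F [-1.6 -3.2 -1.1]
```

```bash
python3 shift.py '[[0,0,-60,0,0,0,1],[-67,-3,-166,0,-0.694,0,1],[-67,-3,-166,0,-0.694,0,1],[-67,-3,-166,0,-0.694,0,1],[-67,-3,-166,0,-0.694,0,1]]'; python3 -c "
from h import *
import time
wcap('w3')
goal(np.array([600,-50,290.]),Rt(PSI,0))"
```

```text
clock: 2.2
tcp_pos: [620.0, -0.5, 301.8]
tcp_rot: [0.002, 0.809, 0.588, 0.0]
contact_force: [-1.2, 0.6, -1.6]
width: 0.997
grip_force: 0.0
shift [-56.6  -3.4  11.4] [0.002 0.008 0.012] len 57.9 rot 0.01 t 2.25 F [-0.6  6.  -1.3]
```

View pics/w3.png

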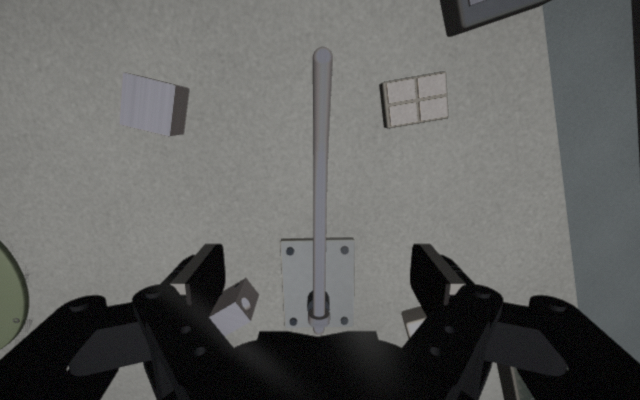

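The rod is seen from above: tip at ~(322,55), collar at ~(319,300); the carrier is at ~(235,305) with its hole visible, and the solid block is at (150,103).

```bash
python3 shift.py '[[0,0,0,0,0,0,1],[0,0,0,0,0,0,1]]'
python3 - <<'E'
from h import *
import cv2
wcap('w4')
z=np.load('w4.npz');g=cv2.cvtColor(z["img"],cv2.COLOR_RGB2LAB).astype(float);im=z["img"].astype(float)
from scipy.ndimage import gaussian_filter1d
b=im[:,:,2]-im[:,:,1]; b=cv2.GaussianBlur(b,(0,0),1.2)
for r in range(48,300,12):
    seg=b[r,290:350];m=np.where(seg>seg.min()+.55*(seg.max()-seg.min()))[0]
    print(r,290+m.min(),290+m.max(),round(seg.max(),1),round(seg.min(),1))
E
```

```text
clock: 2.5
tcp_pos: [619.4, -1.8, 300.6]
tcp_rot: [-0.0, 0.809, 0.588, 0.001]
contact_force: [0.6, -0.1, 0.6]
width: 1.0
grip_force: 0.0
48 319 328 5.6 -3.9
60 318 329 6.1 -3.6
72 319 328 2.9 -4.1
84 317 329 2.8 -3.9
96 316 327 3.0 -3.6
108 317 326 3.1 -3.8
120 317 327 2.7 -3.7
132 315 326 2.6 -3.8
144 319 325 4.6 -3.9
156 319 325 7.3 -3.8
168 317 325 7.5 -3.9
180 317 325 7.5 -3.9
192 316 325 7.2 -3.6
204 316 325 7.3 -3.7
216 316 325 7.5 -3.6
228 316 325 7.3 -3.6
240 316 325 7.5 -3.9
252 290 324 7.6 0.9
264 317 324 7.7 0.8
276 316 324 7.7 0.6
288 316 324 8.1 0.8
```

Run:
```python
from h import *
import cv2
for n in('w3','w4'):
    z=np.load(n+'.npz');im=z["img"].astype(float)
    b=cv2.GaussianBlur(im[:,:,2]-im[:,:,1],(0,0),1.2)
    us=np.linspace(100,306,300);pr=[z['K']@(z['T'][:3,:3].T@(rod(u)[0]-z['T'][:3,3])) for u in us]
    rows=np.array([q[1]/q[2] for q in pr]);zs=np.array([rod(u)[0][2] for u in us])
    pts=[]
    for r in range(60,230,4):
        h=np.interp(r,rows[::-1],zs[::-1]);m=np.where(b[r,295:350]>-.5)[0]+295
        c=(m.min()+m.max())/2;o,d=ray(z['K'],z['T'],(c,r));p=o+d*(h-o[2])/d[2];pts.append([*p,m.max()-m.min()+1])
    pts=np.array(pts);ff=np.polyfit(pts[:,1],pts[:,0],1);print(n,"yaw all",np.arctan2(1,ff[0]))
    for k in(slice(0,18),slice(24,None)):
        f=np.polyfit(pts[k,1],pts[k,0],1);print(np.arctan2(1,f[0]),np.polyval(f,pts[k,1].mean()),pts[k].mean(0).round(1),np.std(np.polyval(f,pts[k,1])-pts[k,0]).round(2))
    print("x at y=100.4",np.polyval(ff,100.4),"at y=-134.8",np.polyval(ff,-134.8), "model 657.0,579.3")
    m=b[:, 316:330]>-.5;print("top row",np.where(m.mean(1)>.5)[0].min(), rows.min())
```

```text
w3 yaw all 1.2526435429310734
1.238129000560071 649.1549418500285 [649.2  73.8 163.2  13.3] 0.45
1.2457401188422474 618.6298689920814 [618.6 -19.4 105.9  12. ] 0.25
x at y=100.4 657.9643470430163 at y=-134.8 580.5034422444502 model 657.0,579.3
top row 48 52.02003178627694
w4 yaw all 1.2541463887815436
1.2467881016341607 648.8953181186658 [648.9  73.1 162.6  13.4] 0.45
1.2545092599213516 618.5799129535312 [618.6 -19.4 105.8  11.8] 0.21
x at y=100.4 657.8385958377955 at y=-134.8 580.7693059787123 model 657.0,579.3
top row 47 50.64034061155829
```

```bash
sed -i 's/^S=.*/S=np.array([559.9,-196.5]);PSI=1.253/' h.py; python3 -c "
from h import *
goal(np.array([405,-255,230.]),Rt(PSI-.2,0))"
```

```text
shift [-307.1 -125.7   69.8] [ 0.001 -0.003  0.203] len 339.1 rot 0.2 t 2.55 F [-0.2 -0.5  0. ]
```

```bash
python3 shift.py '[[-307,-126,70,0,0,0.2,1],[-307,-126,70,0,0,0.2,1],[-307,-126,70,0,0,0.2,1],[-307,-126,70,0,0,0.2,1],[-307,-126,70,0,0,0.2,1]]'; python3 shift.py '[[-30,0,0,0,0,0,1],[-30,0,0,0,0,0,1],[-30,0,0,0,0,0,1]]';python3 -c "
from h import *
wcap('w5');goal(np.array([436,-160.5,120.]),Rt(.265,0))"
```

```text
clock: 3.18
tcp_pos: [420.3, -236.2, 235.5]
tcp_rot: [-0.0, 0.864, 0.504, 0.002]
contact_force: [0.7, -0.2, -0.2]
width: 0.999
grip_force: 0.0
clock: 3.55
tcp_pos: [407.6, -260.4, 235.7]
tcp_rot: [-0.0, 0.864, 0.504, 0.001]
contact_force: [0.6, 0.5, 0.9]
width: 1.002
grip_force: 0.0
shift [100.2 -24.4 115.8] [-0.    -0.003  0.793] len 155.1 rot 0.79 t 3.6 F [ 0.8 -0.7 -0.8]
```

View pics/w5.png

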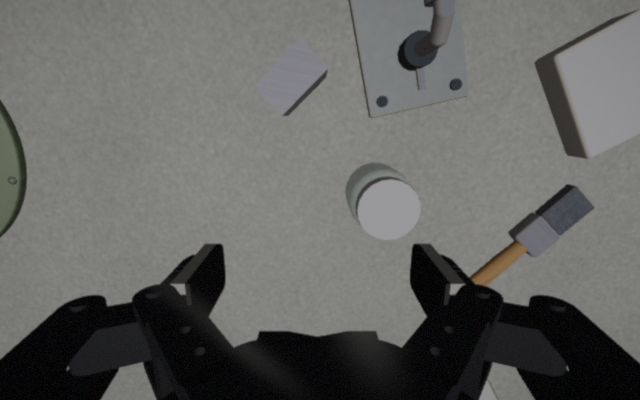

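The carrier top is at ~(291,77), its side face darker at the lower right; the jar (388,208) is clear of it.

Run:
```python
from h import *
import cv2
z=np.load('w5.npz');im=z["img"]
b=cv2.GaussianBlur(im[:,:,2].astype(float)-im[:,:,1],(0,0),1.2);v=cv2.GaussianBlur(im.astype(float).mean(2),(0,0),1)
m=((b>1)&(v>95)).astype(np.uint8);m[:,:240]=0;m[:,345:]=0;m[130:]=0
print(v[77,285],b[77,285],v[95,300:318:3],b[95,300:318:3],b[100,250])
cs=max(cv2.findContours(m,0,1)[0],key=cv2.contourArea);r=cv2.minAreaRect(cs);print(r)
q=[]
for c in cv2.boxPoints(r):
    o,d=ray(z['K'],z['T'],c);p=o+d*(66-o[2])/d[2];q.append(p);print(p.round(1))
q=np.array(q);print(q.mean(0))
for i in range(4):
    e=q[(i+1)%4]-q[i];print(np.linalg.norm(e).round(1),np.arctan2(e[1],e[0]).round(3))
# two-view height check with scene top centre
s=np.load("scene0.npz");c=np.array([(155,75),(207,62),(240,128),(185,142)]).mean(0)
print(tri([ray(z['K'],z['T'],r[0]),ray(s["K"],s["T"],(240+(c[0]+.5)/5-.5,150+(c[1]+.5)/5-.5))]))
```

```text
132.4077200403104 7.208431289054612 [118.26467547  72.13403878  68.03517726 111.7632272  126.97905193
 128.10172394] [ 5.70623201  1.56555906 -0.94484829 -2.97058106 -3.55123214 -3.23172089] -3.548963260646808
((290.2500305175781, 76.25001525878906), (43.13351058959961, 67.88224792480469), 45.0)
[ 400.7 -151.4   66. ]
[ 459.3 -138.4   66. ]
[ 470.7 -173.7   66. ]
[ 411.1 -188.3   66. ]
[ 435.43932208 -162.97197563   66.        ]
60.1 0.217
37.1 -1.258
61.4 -2.901
38.4 1.845
(array([ 435.46387992, -160.08180745,   63.18966638]), np.float64(2.1720486770343546))
```

```bash
python3 shift.py '[[100,-25,60,0,0,0.8,1],[100,-25,60,0,0,0.8,1],[100,-25,60,0,0,0.8,1],[100,-25,60,0,0,0.8,1],[100,-25,60,0,0,0.8,1]]'; python3 -c "
from h import *
goal(np.array([435.6,-162,40.]),Rt(.255,0))"
```

```text
clock: 4.22
tcp_pos: [435.4, -159.8, 175.6]
tcp_rot: [-0.001, 0.992, 0.128, 0.001]
contact_force: [-1.0, -0.3, 0.7]
width: 1.002
grip_force: 0.0
shift [ -0.6   2.3 135.6] [-0.001 -0.002  0.001] len 135.6 rot 0.0 t 4.22 F [-1.  -0.3  0.7]
```

```bash
python3 shift.py '[[-0.5,2,60,0,0,0,1],[-0.5,2,100,0,0,0,1],[-0.5,2,135,0,0,0,1],[-0.5,2,135,0,0,0,1]]'; python3 shift.py '[[0,0,0,0,0,0,0],[0,0,0,0,0,0,0],[0,0,0,0,0,0,0],[0,0,0,0,0,0,0],[0,0,0,0,0,0,0]]'; python3 -c "
from h import *
goal(np.array([435.6,-162,40.]),Rt(.255,0))"
```

```text
clock: 4.72
tcp_pos: [434.3, -162.0, 39.3]
tcp_rot: [-0.001, 0.992, 0.129, -0.001]
contact_force: [0.4, -0.9, 0.9]
width: 0.998
grip_force: 0.0
clock: 5.35
tcp_pos: [435.8, -162.7, 41.8]
tcp_rot: [-0.001, 0.992, 0.129, 0.002]
contact_force: [-0.7, 2.1, 16.0]
width: 0.413
grip_force: 58.1
shift [-0.1 -0.7  1.8] [-0.001 -0.004  0.003] len 1.9 rot 0.0 t 5.35 F [-0.7  2.1 16. ]
```

```bash
python3 shift.py '[[0,0,-40,0,0,0,0],[0,0,-100,0,0,0,0],[0,0,-150,0,0,0,0],[0,0,-190,0,0,0,0],[0,0,-190,0,0,0,0]]'
python3 - <<'E'
from h import *
L=120+150*.698132
P,Rg=rod(L+80+60,PSI);print(P);gbore(P,Rg)
P2=np.array([540,60,300.]);goal(P2,Rt(.9,.4))
E
```

```text
clock: 5.98
tcp_pos: [435.9, -163.0, 233.2]
tcp_rot: [-0.0, 0.992, 0.129, 0.003]
contact_force: [-0.5, 0.3, -3.7]
width: 0.415
grip_force: 61.7
[671.97385845 144.20645689 225.08029744]
shift [ 309.4 -241.    16.3] [ 0.35   0.633 -0.951] len 392.6 rot 1.19 t 5.97 F [-0.5  0.3 -3.7]
shift [ 158.1 -189.   -65.7] [ 0.13   0.38  -0.632] len 255.0 rot 0.75 t 5.97 F [-0.5  0.3 -3.7]
```

```bash
python3 shift.py '[[158,-189,-66,0.13,0.38,-0.632,0],[158,-189,-66,0.13,0.38,-0.632,0],[158,-189,-66,0.13,0.38,-0.632,0],[158,-189,-66,0.13,0.38,-0.632,0]]'
python3 - <<'E'
from h import *
L=120+150*.698132
P,Rg=rod(L+80+60,PSI);gbore(P+[10,50,50],Rg)
E
```

```text
clock: 6.48
tcp_pos: [537.3, 57.6, 296.0]
tcp_rot: [-0.088, 0.882, 0.428, 0.178]
contact_force: [1.2, -0.5, -1.9]
width: 0.418
grip_force: 61.6
shift [175.2  27.5 103.4] [ 0.181  0.295 -0.3  ] len 205.3 rot 0.46 t 6.47 F [ 1.2 -0.5 -1.9]
```

```bash
python3 shift.py '[[60,10,20,0.06,0.1,-0.1,0],[175,28,103,0.181,0.295,-0.3,0],[175,28,103,0.181,0.295,-0.3,0],[175,28,103,0.181,0.295,-0.3,0],[175,28,103,0.181,0.295,-0.3,0]]'
python3 - <<'E'
from h import *
L=120+150*.698132
P,Rg=rod(L+80+55,PSI);gbore(P,Rg)
E
```

```text
clock: 7.1
tcp_pos: [684.0, 196.2, 266.6]
tcp_rot: [-0.2, 0.763, 0.549, 0.275]
contact_force: [-0.4, -0.5, -1.1]
width: 0.415
grip_force: 61.5
shift [-72.4   5.2   5.9] [-0.     0.004 -0.006] len 72.8 rot 0.01 t 7.1 F [-0.4 -0.5 -1.1]
```

```bash
sed -i 's/\[0,0,-8\]/[0,0,-6.2]/' h.py; python3 shift.py '[[-40,5,4,0,0.004,-0.006,0],[-72,5,4,0,0.004,-0.006,0],[-72,5,4,0,0.004,-0.006,0],[-72,5,4,0,0.004,-0.006,0]]'
python3 - <<'E'
from h import *
import cv2
from workcell import bot
P,Rg=rod(359.7,PSI);gbore(P,Rg);o=[]
for n,(x,y,w,h) in {"scene":(330,140,100,100),"side":(300,85,80,100)}.items():
    c=bot.capture(n);np.savez(n+"1.npz",img=c["img"],K=c["intrinsics"],T=c["T"])
    # predicted bore ends and rod axis
    im=cv2.resize(c["img"][y:y+h,x:x+w,::-1],None,fx=600/h*.8,fy=600/h*.8,interpolation=cv2.INTER_CUBIC);o.append(cv2.convertScaleAbs(im,alpha=1.5))
h=min(i.shape[0] for i in o);cv2.imwrite("pics/pre.png",np.hstack([i[:h] for i in o])[:,:800+200][:, :])
print([i.shape for i in o])
E
```

```text
clock: 7.6
tcp_pos: [672.2, 144.1, 220.1]
tcp_rot: [-0.2, 0.761, 0.551, 0.279]
contact_force: [0.4, 0.3, -2.9]
width: 0.41
grip_force: 61.6
shift [-1.8 -0.2  2.4] [ 0.002 -0.002  0.001] len 3.0 rot 0.0 t 7.6 F [ 0.4  0.3 -2.9]
[(480, 480, 3), (480, 384, 3)]
```

```bash
python3 -c "
import cv2;i=cv2.imread('pics/pre.png');i=cv2.resize(i,(792,440));cv2.imwrite('pics/pre2.png',i)"
```

```text
(no output)
```

View pics/pre2.png

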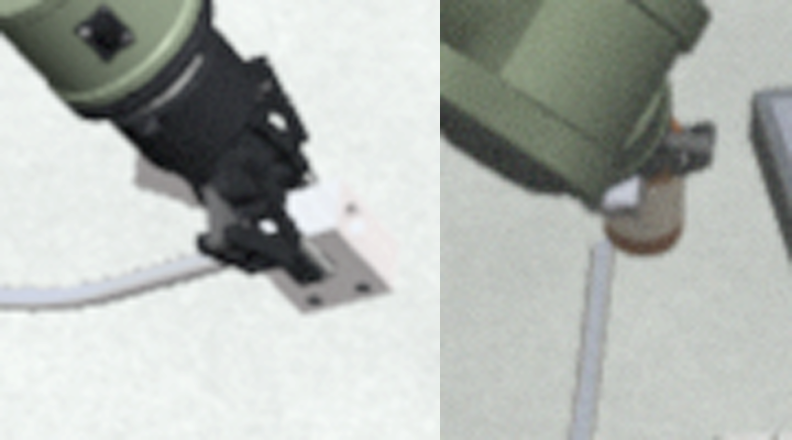

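The block is held squarely just beyond the tip and in line with it (left view: rod to (200,262), block at (340,260); right view: tip (603,245) just below the block at (622,200)).

```bash
python3 shift.py '[[-2,0,2.4,0,0,0,0],[-10,0,2.4,0,0,0,0],[-16,0,2.4,0,0,0,0],[-22,0,2.4,0,0,0,0],[-26,0,2.4,0,0,0,0]]'
python3 - <<'E'
from h import *
for u in (335,315,295):P,Rg=rod(u,PSI);gbore(P,Rg)
print(Rg.inv().apply(pose()[2]["contact_force"]))
E
```

```text
clock: 8.32
tcp_pos: [666.5, 126.1, 200.3]
tcp_rot: [-0.2, 0.761, 0.551, 0.278]
contact_force: [-0.6, 0.2, -2.1]
width: 0.41
grip_force: 61.6
shift [ 0.6 -0.4 -0.6] [ 0.002 -0.002  0.001] len 1.0 rot 0.0 t 8.32 F [-0.6  0.2 -2.1]
shift [-19.4  -0.5  -0.7] [ 0.002 -0.002  0.001] len 19.4 rot 0.0 t 8.32 F [-0.6  0.2 -2.1]
shift [-39.4  -0.5  -0.7] [ 0.002 -0.002  0.001] len 39.4 rot 0.0 t 8.32 F [-0.6  0.2 -2.1]
[-1.38375385 -0.67682357  1.61438757]
```

```bash
python3 shift.py '[[-5,-0.5,-0.6,0,0,0,0],[-10,-0.5,-0.6,0,0,0,0],[-15,-0.5,-0.6,0,0,0,0],[-20,-0.5,-0.6,0,0,0,0],[-20,-0.5,-0.6,0,0,0,0]]'
cat > c.py <<'E'
from h import *
import sys
p,Rc,s=pose();f=s["contact_force"];print("F tool",Rc.inv().apply(f).round(1),"M",Rc.inv().apply(s["wrist_torque"]).round(2))
for a in sys.argv[1:]:
    u,l=map(float,a.split(","));P,Rg=rod(u,PSI,lift=l);print(u,end=" ");gbore(P,Rg)
E
python3 c.py 295,0 275,0 255,0
```

```text
clock: 8.95
tcp_pos: [661.2, 111.5, 187.9]
tcp_rot: [-0.2, 0.761, 0.551, 0.278]
contact_force: [-0.5, -0.1, -1.1]
width: 0.412
grip_force: 61.6
F tool [-0.9 -0.5  0.6] M [ 0.02 -0.93  0.01]
295.0 shift [-19.4   0.   -0.1] [ 0.002 -0.001  0.   ] len 19.4 rot 0.0 t 8.95 F [-0.5 -0.1 -1.1]
275.0 shift [-39.4   0.   -0.2] [ 0.002 -0.001  0.   ] len 39.4 rot 0.0 t 8.95 F [-0.5 -0.1 -1.1]
255.0 shift [-59.4   0.   -0.2] [ 0.002 -0.001  0.   ] len 59.4 rot 0.0 t 8.95 F [-0.5 -0.1 -1.1]
```

```bash
python3 shift.py '[[-10,0,0,0,0,0,0],[-20,0,0,0,0,0,0],[-30,0,0,0,0,0,0],[-40,0,0,0,0,0,0],[-49,0,0,0,0,0,0]]'; python3 c.py 255,0 245,0.7 235,1 225,1.5
```

```text
clock: 9.57
tcp_pos: [649.4, 75.6, 156.2]
tcp_rot: [-0.2, 0.761, 0.551, 0.278]
contact_force: [-0.6, 0.1, -1.7]
width: 0.412
grip_force: 61.6
F tool [-1.1 -0.6  1.2] M [-0.05 -0.95 -0.04]
255.0 shift [-10.1   0.   -0.2] [ 0.002 -0.002  0.001] len 10.1 rot 0.0 t 9.57 F [-0.6  0.1 -1.7]
245.0 shift [-20.1   0.   -0.9] [ 0.002 -0.002  0.001] len 20.1 rot 0.0 t 9.57 F [-0.6  0.1 -1.7]
235.0 shift [-30.1   0.   -1.2] [ 0.002 -0.002  0.001] len 30.1 rot 0.0 t 9.57 F [-0.6  0.1 -1.7]
225.0 shift [-40.1   0.   -1.8] [ 0.002 -0.002  0.001] len 40.1 rot 0.0 t 9.57 F [-0.6  0.1 -1.7]
```

```bash
cat > c.py <<'E'
from h import *
import sys
def fit(u):
    P=np.array([rod(v,PSI)[0] for v in np.linspace(u-30,u+30,61)]);e=np.array([np.cos(PSI),np.sin(PSI)])
    q=np.c_[(P[:,:2]-S)@e,P[:,2]];a=np.arctan2(*(q[-1]-q[0])[::-1]);n=np.array([-np.sin(a),np.cos(a)])
    d=(q-q[30])@n;c=q[30]+n*(d.min()+d.max())/2
    return np.array([*(S+c[0]*e),c[1]]),Rt(PSI,a)
p,Rc,s=pose();f=s["contact_force"];print("F tool",Rc.inv().apply(f).round(1),"M",Rc.inv().apply(s["wrist_torque"]).round(2))
for a in sys.argv[1:]:
    print(a,end=" ");gbore(*fit(float(a)))
E
python3 c.py 260 250 240 230 220
```

```text
F tool [-1.1 -0.6  1.2] M [-0.05 -0.95 -0.04]
260 shift [-5.1  0.  -0.2] [ 0.002 -0.002  0.001] len 5.1 rot 0.0 t 9.57 F [-0.6  0.1 -1.7]
250 shift [-15.1   0.   -0.2] [ 0.002 -0.003  0.001] len 15.1 rot 0.0 t 9.57 F [-0.6  0.1 -1.7]
240 shift [-25.2   0.   -0.3] [ 0.002 -0.014  0.001] len 25.2 rot 0.01 t 9.57 F [-0.6  0.1 -1.7]
230 shift [-35.3   0.   -0.6] [ 0.002 -0.036  0.001] len 35.3 rot 0.04 t 9.57 F [-0.6  0.1 -1.7]
220 shift [-45.5   0.   -1.3] [ 0.002 -0.069  0.001] len 45.5 rot 0.07 t 9.57 F [-0.6  0.1 -1.7]
```

```bash
python3 shift.py '[[-5,0,-0.2,0,0,0,0],[-15,0,-0.2,0,-0.003,0,0],[-25,0,-0.3,0,-0.014,0,0],[-30,0,-0.4,0,-0.025,0,0],[-35.3,0,-0.6,0,-0.036,0,0]]'; python3 c.py 225 220 215 210 205
```

```text
clock: 10.2
tcp_pos: [641.1, 50.2, 134.3]
tcp_rot: [-0.19, 0.766, 0.555, 0.264]
contact_force: [-0.6, -0.1, -1.8]
width: 0.413
grip_force: 61.6
F tool [-1.3 -0.5  1.3] M [ 0.02 -0.91 -0.03]
225 shift [-5.8 -0.  -0.2] [ 0.002 -0.014  0.001] len 5.8 rot 0.01 t 10.2 F [-0.6 -0.1 -1.8]
220 shift [-10.9  -0.   -0.3] [ 0.002 -0.032  0.001] len 10.9 rot 0.03 t 10.2 F [-0.6 -0.1 -1.8]
215 shift [-16.   -0.   -0.6] [ 0.002 -0.053  0.001] len 16.0 rot 0.05 t 10.2 F [-0.6 -0.1 -1.8]
210 shift [-21.1  -0.   -1. ] [ 0.002 -0.076  0.001] len 21.2 rot 0.08 t 10.2 F [-0.6 -0.1 -1.8]
205 shift [-26.2  -0.   -1.6] [ 0.002 -0.103  0.001] len 26.3 rot 0.1 t 10.2 F [-0.6 -0.1 -1.8]
```

```bash
python3 shift.py '[[-5.8,0,-0.2,0,-0.014,0,0],[-10.9,0,-0.3,0,-0.032,0,0],[-16,0,-0.6,0,-0.053,0,0],[-18.5,0,-0.8,0,-0.064,0,0],[-21.1,0,-1,0,-0.076,0,0]]'; python3 c.py 205 200 195 190 185
```

```text
clock: 10.82
tcp_pos: [635.7, 33.9, 122.2]
tcp_rot: [-0.169, 0.775, 0.561, 0.235]
contact_force: [0.2, -0.9, -1.4]
width: 0.409
grip_force: 61.6
F tool [-1.4  0.4  0.7] M [ 0.03 -0.76 -0.02]
205 shift [-5.2 -0.  -0.1] [ 0.002 -0.026  0.001] len 5.2 rot 0.03 t 10.82 F [ 0.2 -0.9 -1.4]
200 shift [-10.4  -0.   -0.4] [ 0.002 -0.055  0.001] len 10.4 rot 0.06 t 10.82 F [ 0.2 -0.9 -1.4]
195 shift [-15.5  -0.   -0.8] [ 0.002 -0.087  0.001] len 15.5 rot 0.09 t 10.82 F [ 0.2 -0.9 -1.4]
190 shift [-20.6  -0.   -1.3] [ 0.002 -0.121  0.001] len 20.7 rot 0.12 t 10.82 F [ 0.2 -0.9 -1.4]
185 shift [-25.7  -0.   -2. ] [ 0.002 -0.154  0.001] len 25.8 rot 0.15 t 10.82 F [ 0.2 -0.9 -1.4]
```

```bash
python3 shift.py '[[-5.2,0,-0.1,0,-0.026,0,0],[-10.4,0,-0.4,0,-0.055,0,0],[-15.5,0,-0.8,0,-0.087,0,0],[-18,0,-1,0,-0.104,0,0],[-20.6,0,-1.3,0,-0.121,0,0]]'; python3 c.py 185 180 175 170 165
```

```text
clock: 11.45
tcp_pos: [630.2, 16.9, 112.0]
tcp_rot: [-0.135, 0.788, 0.571, 0.188]
contact_force: [-0.6, 0.1, 1.1]
width: 0.412
grip_force: 62.2
F tool [ 0.4 -0.6 -1. ] M [ 0.15 -0.36 -0.01]
185 shift [-5.3 -0.1 -0. ] [ 0.002 -0.033  0.001] len 5.3 rot 0.03 t 11.45 F [-0.6  0.1  1.1]
180 shift [-10.5  -0.1  -0.3] [ 0.002 -0.066  0.001] len 10.5 rot 0.07 t 11.45 F [-0.6  0.1  1.1]
175 shift [-15.6  -0.1  -0.7] [ 0.002 -0.099  0.001] len 15.6 rot 0.1 t 11.45 F [-0.6  0.1  1.1]
170 shift [-20.7  -0.1  -1.3] [ 0.002 -0.133  0.001] len 20.8 rot 0.13 t 11.45 F [-0.6  0.1  1.1]
165 shift [-25.8  -0.1  -2.1] [ 0.002 -0.166  0.001] len 25.9 rot 0.17 t 11.45 F [-0.6  0.1  1.1]
```

```bash
python3 shift.py '[[-5.3,0,0,0,-0.033,0,0],[-10.5,0,-0.3,0,-0.066,0,0],[-15.6,0,-0.7,0,-0.099,0,0],[-18,0,-1,0,-0.116,0,0],[-20.7,0,-1.3,0,-0.133,0,0]]'; python3 c.py 165 160 155 150 145
```

```text
clock: 12.08
tcp_pos: [624.1, -1.2, 103.6]
tcp_rot: [-0.096, 0.799, 0.578, 0.135]
contact_force: [-0.0, -0.6, 1.2]
width: 0.414
grip_force: 62.1
F tool [-0.1  0.1 -1.3] M [ 0.1  -0.16 -0.04]
165 shift [-5.  -0.  -0.2] [ 0.002 -0.033  0.001] len 5.1 rot 0.03 t 12.07 F [-0.  -0.6  1.2]
160 shift [-10.2  -0.   -0.5] [ 0.002 -0.066  0.001] len 10.2 rot 0.07 t 12.07 F [-0.  -0.6  1.2]
155 shift [-15.3  -0.   -0.9] [ 0.002 -0.1    0.   ] len 15.4 rot 0.1 t 12.07 F [-0.  -0.6  1.2]
150 shift [-20.5  -0.   -1.5] [ 0.002 -0.133  0.   ] len 20.5 rot 0.13 t 12.07 F [-0.  -0.6  1.2]
145 shift [-25.6  -0.   -2.2] [ 0.002 -0.165  0.   ] len 25.7 rot 0.16 t 12.07 F [-0.  -0.6  1.2]
```

```bash
python3 shift.py '[[-5,0,-0.2,0,-0.033,0,0],[-10.2,0,-0.5,0,-0.066,0,0],[-15.3,0,-0.9,0,-0.1,0,0],[-18,0,-1.2,0,-0.117,0,0],[-20.5,0,-1.5,0,-0.133,0,0]]'; python3 c.py 145 140 135 130 125
```

```text
clock: 12.7
tcp_pos: [617.9, -20.2, 98.3]
tcp_rot: [-0.058, 0.806, 0.583, 0.081]
contact_force: [0.2, -0.4, -1.1]
width: 0.412
grip_force: 61.8
F tool [-0.5  0.3  1.1] M [-0.02 -0.24  0.01]
145 shift [-5.  -0.  -0.1] [ 0.002 -0.032  0.   ] len 5.0 rot 0.03 t 12.7 F [ 0.2 -0.4 -1.1]
140 shift [-10.2  -0.   -0.3] [ 0.002 -0.061  0.   ] len 10.2 rot 0.06 t 12.7 F [ 0.2 -0.4 -1.1]
135 shift [-15.3  -0.   -0.6] [ 0.002 -0.087  0.   ] len 15.3 rot 0.09 t 12.7 F [ 0.2 -0.4 -1.1]
130 shift [-20.4  -0.   -1. ] [ 0.002 -0.111  0.   ] len 20.4 rot 0.11 t 12.7 F [ 0.2 -0.4 -1.1]
125 shift [-25.5  -0.   -1.6] [ 0.002 -0.132  0.   ] len 25.5 rot 0.13 t 12.7 F [ 0.2 -0.4 -1.1]
```

```bash
python3 shift.py '[[-5,0,-0.1,0,-0.032,0,0],[-10.2,0,-0.3,0,-0.061,0,0],[-15.3,0,-0.6,0,-0.087,0,0],[-20.4,0,-1,0,-0.111,0,0],[-25.5,0,-1.6,0,-0.132,0,0]]'; python3 c.py 120 110 100 90 80
```

```text
clock: 13.32
tcp_pos: [609.9, -44.4, 94.8]
tcp_rot: [-0.019, 0.81, 0.586, 0.028]
contact_force: [0.6, 0.3, -2.1]
width: 0.415
grip_force: 61.8
F tool [0.4 0.5 2.1] M [ 0.05 -0.12 -0.05]
120 shift [-4.8 -0.   0. ] [ 0.002 -0.017 -0.   ] len 4.8 rot 0.02 t 13.32 F [ 0.6  0.3 -2.1]
110 shift [-15.   -0.   -0.2] [ 0.002 -0.045 -0.   ] len 15.0 rot 0.05 t 13.32 F [ 0.6  0.3 -2.1]
100 shift [-25.1  -0.   -0.7] [ 0.002 -0.062 -0.   ] len 25.1 rot 0.06 t 13.32 F [ 0.6  0.3 -2.1]
90 shift [-35.1  -0.   -1.4] [ 0.002 -0.067 -0.   ] len 35.1 rot 0.07 t 13.32 F [ 0.6  0.3 -2.1]
80 shift [-45.1  -0.   -2. ] [ 0.002 -0.067 -0.   ] len 45.1 rot 0.07 t 13.32 F [ 0.6  0.3 -2.1]
```

```bash
python3 shift.py '[[-5,0,0,0,-0.017,0,0],[-15,0,-0.2,0,-0.045,0,0],[-25,0,-0.7,0,-0.062,0,0],[-35,0,-1.4,0,-0.067,0,0],[-45,0,-2,0,-0.067,0,0]]'; python3 c.py 70 60 50 40 30
```

```text
clock: 13.95
tcp_pos: [595.7, -87.7, 93.8]
tcp_rot: [0.0, 0.81, 0.586, 0.001]
contact_force: [0.4, 0.5, -2.1]
width: 0.414
grip_force: 61.6
F tool [0.6 0.2 2.1] M [ 0.05  0.01 -0.01]
70 shift [-9.6 -0.  -0. ] [ 0.002 -0.002 -0.   ] len 9.6 rot 0.0 t 13.95 F [ 0.4  0.5 -2.1]
60 shift [-19.6  -0.   -0. ] [ 0.002 -0.002 -0.   ] len 19.6 rot 0.0 t 13.95 F [ 0.4  0.5 -2.1]
50 shift [-29.6  -0.   -0.1] [ 0.002 -0.002 -0.   ] len 29.6 rot 0.0 t 13.95 F [ 0.4  0.5 -2.1]
40 shift [-39.6  -0.   -0.1] [ 0.002 -0.002 -0.   ] len 39.6 rot 0.0 t 13.95 F [ 0.4  0.5 -2.1]
30 shift [-49.6  -0.   -0.1] [ 0.002 -0.002 -0.   ] len 49.6 rot 0.0 t 13.95 F [ 0.4  0.5 -2.1]
```

```bash
python3 shift.py '[[-10,0,0,0,0,0,0],[-20,0,0,0,0,0,0],[-30,0,0,0,0,0,0],[-36,0,0,0,0,0,0],[-40,0,0,0,0,0,0]]'; python3 c.py 30; python3 shift.py '[[-1,0,0,0,0,0,0],[-2,0,0,0,0,0,0],[-3,0,0,0,0,0,0],[-4,0,0,0,0,0,0],[-5,0,0,0,0,0,0]]'; python3 c.py 30
```

```text
clock: 14.58
tcp_pos: [583.4, -125.2, 93.7]
tcp_rot: [0.0, 0.81, 0.586, 0.001]
contact_force: [-0.4, -0.9, -1.8]
width: 0.419
grip_force: 61.6
F tool [-1.  -0.1  1.8] M [ 0.04  0.   -0.02]
30 shift [-10.   -0.   -0.1] [ 0.002 -0.002 -0.   ] len 10.0 rot 0.0 t 14.57 F [-0.4 -0.9 -1.8]
clock: 15.2
tcp_pos: [581.9, -129.6, 93.7]
tcp_rot: [0.0, 0.81, 0.586, 0.001]
contact_force: [-0.4, 1.3, -1.9]
width: 0.416
grip_force: 61.6
F tool [ 1.1 -0.8  1.9] M [ 0.05 -0.04  0.01]
30 shift [-5.4  0.  -0.1] [ 0.002 -0.002 -0.   ] len 5.4 rot 0.0 t 15.2 F [-0.4  1.3 -1.9]
```

```bash
python3 shift.py '[[-1,0,0,0,0,0,0],[-2,0,0,0,0,0,0],[-3,0,0,0,0,0,0],[-3,0,0,0,0,0,0]]'; python3 c.py 30;  python3 shift.py '[[-1,0,0,0,0,0,0],[-1,0,0,0,0,0,0]]'; python3 c.py 30
```

```text
clock: 15.7
tcp_pos: [580.9, -132.6, 93.7]
tcp_rot: [0.0, 0.81, 0.586, 0.001]
contact_force: [-0.4, 0.2, -2.1]
width: 0.412
grip_force: 61.6
F tool [ 0.1 -0.4  2.1] M [-0.03  0.05  0.04]
30 shift [-2.3  0.  -0.1] [ 0.002 -0.002 -0.   ] len 2.3 rot 0.0 t 15.7 F [-0.4  0.2 -2.1]
clock: 15.95
tcp_pos: [580.6, -133.5, 93.7]
tcp_rot: [0.0, 0.81, 0.586, 0.001]
contact_force: [-0.1, 0.5, -2.8]
width: 0.412
grip_force: 61.6
F tool [ 0.5 -0.3  2.8] M [ 0.03  0.02 -0.03]
30 shift [-1.3 -0.  -0.1] [ 0.002 -0.002 -0.   ] len 1.3 rot 0.0 t 15.95 F [-0.1  0.5 -2.8]
```

```bash
for i in 1 2; do python3 shift.py '[[-0.5,0,0,0,0,0,0],[-1,0,0,0,0,0,0],[-1,0,0,0,0,0,0]]' >/dev/null; python3 c.py 30; done
```

```text
F tool [-0.3 -0.2  2.8] M [ 0.01 -0.04  0.  ]
30 shift [-0.3 -0.  -0.2] [ 0.002 -0.002 -0.   ] len 0.4 rot 0.0 t 16.32 F [-0.3 -0.2 -2.8]
F tool [ 1.1 -0.8  1.9] M [-0.   -0.01  0.03]
30 shift [ 0.7 -0.  -0.1] [ 0.002 -0.002 -0.   ] len 0.7 rot 0.0 t 16.7 F [-0.4  1.3 -1.9]
```

Still no contact with the shoulder; I'll creep on 1 mm at a time.

```bash
python3 shift.py '[[-0.5,0,0,0,0,0,0],[-1,0,0,0,0,0,0],[-1,0,0,0,0,0,0]]' >/dev/null; python3 c.py 30; python3 shift.py '[[-0.5,0,0,0,0,0,0],[-1,0,0,0,0,0,0],[-1,0,0,0,0,0,0]]' >/dev/null; python3 c.py 30
```

```text
F tool [3.  0.2 1.8] M [0.07 0.55 0.07]
30 shift [ 1.3 -0.  -0.1] [ 0.002 -0.002 -0.   ] len 1.3 rot 0.0 t 17.07 F [ 1.1  2.8 -1.8]
F tool [ 8.6 -1.4  0. ] M [0.13 1.63 0.11]
30 shift [ 1.4  0.  -0.1] [ 0.002 -0.003  0.001] len 1.4 rot 0.0 t 17.45 F [1.4 8.6 0. ]
```

```bash
python3 shift.py '[[0.7,0,1,0,0,0,0],[0.7,0,2,0,0,0,0],[0.7,0,2.5,0,0,0,0],[0.7,0,2.5,0,0,0,0]]'; python3 c.py 30; python3 shift.py '[[0,0,0,0,0,0,0.55],[0,0,0,0,0,0,0.7],[0,0,0,0,0,0,0.9],[0,0,0,0,0,0,1],[0,0,0,0,0,0,1]]'; python3 c.py 30
```

```text
clock: 17.95
tcp_pos: [580.0, -136.1, 91.5]
tcp_rot: [0.0, 0.81, 0.586, 0.002]
contact_force: [0.5, 5.7, 5.8]
width: 0.415
grip_force: 62.6
F tool [ 5.6 -1.3 -5.8] M [0.4  1.23 0.02]
30 shift [ 1.4 -0.2 -2.3] [ 0.002 -0.003  0.   ] len 2.7 rot 0.0 t 17.95 F [0.5 5.7 5.8]
clock: 18.58
tcp_pos: [579.6, -136.7, 91.2]
tcp_rot: [0.0, 0.81, 0.586, 0.001]
contact_force: [0.2, 0.4, 0.2]
width: 0.997
grip_force: 0.0
F tool [ 0.4  0.1 -0.2] M [ 0.   -0.02 -0.02]
30 shift [ 2.  -0.  -2.6] [ 0.002 -0.002 -0.   ] len 3.3 rot 0.0 t 18.57 F [0.2 0.4 0.2]
```

```bash
python3 shift.py '[[0,0,-20,0,0,0,1],[0,0,-60,0,0,0,1],[0,0,-110,0,0,0,1],[0,0,-170,0,0,0,1],[0,0,-220,0,0,0,1]]'; python3 -c "
from h import *
goal(np.array([480,150,320.]),Rt(PSI,0))"
```

```text
clock: 19.2
tcp_pos: [578.8, -137.3, 314.9]
tcp_rot: [0.001, 0.81, 0.586, 0.002]
contact_force: [0.7, 0.4, -0.4]
width: 0.996
grip_force: 0.0
shift [ 241.8 -183.8   -5.3] [ 0.004 -0.002 -0.001] len 303.8 rot 0.0 t 19.2 F [ 0.7  0.4 -0.4]
```

```bash
python3 shift.py '[[242,-184,-20,0,0,0,1],[242,-184,-20,0,0,0,1],[242,-184,-20,0,0,0,1],[242,-184,-20,0,0,0,1],[242,-184,-20,0,0,0,1]]'; python3 shift.py '[[0,0,0,0,0,0,1],[0,0,0,0,0,0,1]]' >/dev/null
python3 - <<'E'
from h import *
import cv2
from workcell import bot
o=[]
for n,(x,y) in {"scene":(225,150),"side":(270,200)}.items():
    c=bot.capture(n);np.savez(n+"2.npz",img=c["img"],K=c["intrinsics"],T=c["T"])
    o.append(cv2.convertScaleAbs(cv2.resize(c["img"][y:y+100,x:x+98,::-1],None,fx=4,fy=4,interpolation=cv2.INTER_CUBIC),alpha=1.4))
cv2.imwrite("pics/end.png",np.hstack(o))
E
```

```text
clock: 19.82
tcp_pos: [478.8, 152.2, 332.6]
tcp_rot: [-0.0, 0.81, 0.586, 0.002]
contact_force: [1.3, -0.4, 0.7]
width: 1.001
grip_force: 0.0
```

View pics/end.png

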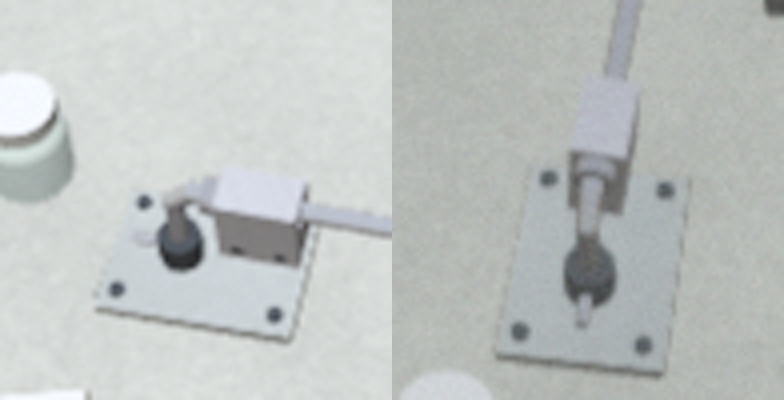

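The carrier hangs upright on the level part, flush against the collar (left view (210,190), right view (597,165)), and the arm is clear.

```bash
python3 -c "
from workcell import bot
print(bot.sign_off())"
```

```text
the job is handed in; nothing more can be done
None
```

The drilled block is on the rod, round the bend and flush against the shoulder. I released it there with the arm clear and handed the job in at about 20 s; the hand-in gave no verdict.

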